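# Stamp the brass tag in the leather shop's hand press

## Robot

A 7-joint arm with a two-finger parallel gripper is mounted at the origin on the work surface. World frame = base frame: x ahead of the robot, y to its left, z up, the work surface at z = 0. Lengths are in mm, angles in rad, forces in N, time in s.
With the tool pointing down it reaches from about 400 to 900 mm from the base axis. Payload 5.6 kg.
Tool frame: the origin (TCP) lies on the mounting face of the last link; the fingertips stand 190 mm ahead of it and the grasp point (between the pads) lies 171 mm ahead of it (manip.grip_point_offset is the distance from the TCP to the grasp point, in mm); z points along the fingers, y is the line along which they close (so a half turn about z gives the same grasp; the last joint's range is limited). The gripper opens to 92 mm and grips with 3 to 60 N. Pads are 20 mm wide; open, the fingers measure 128 mm over their backs; the gripper's body (75 mm by 189 mm) begins 69 mm behind the grasp point.
Start: joints at [1.129, 0.468, -0.012, 1.603, 0.006, 1.071, -0.056], TCP at [252.368, -599.009, 404.692] pointing down, gripper open.
Joint ranges: [-2.53, 2.53], [-0.31, 2.02], [-1.57, 1.55], [0.28, 2.44], [-1.29, 4.43], [0.15, 1.84], [-2.92, 2.92]. Speed limits (rad/s): [2.57, 2.57, 3.14, 3.14, 3.14, 3.14, 3.14].

## Interface

Orientations are given as a 3x3 rotation matrix whose columns are the frame's x, y, z axes.
In Python, from station import manip gives the robot as it stands. The module is installed in compiled form; this text tells all that it offers.
- The arm moves only by the shell command python3 -m jog 'ROWS' [FORCE]. ROWS is JSON, a list of rows, each an object of numbers: "claw": the finger opening in cm, from 0 to 9.19; "tx", "ty", "tz": the shift along the world's x, y, z in cm; "roll": the turn about the world's z in rad. A call has 1 to 20 rows; each row is the pose to reach, as a shift and turn from the pose commanded when the call began; what a row does not reach only later rows make up. A row lasts 1/12 s, in which the tool goes at most 41.7 mm and 7.16 degrees, less where a joint would pass 70% of its speed; a pose out of reach is approached as far as the arm can. A call with a gripper value outside its range is refused whole. The fingers move at their own pace and stop on an object; FORCE is the grip in N (left out, the last holds). Time passes only in rows, so rows that repeat a pose let the fingers close. It gives the time, the measured TCP pose, the force, the opening and the grip force at its end, in the units of the state.
- manip.state(): the state, without advancing time (a new reading comes with each control period).
- manip.snapshot(name): name is "side" or "top" or "wrist"; returns (picture, depth): 384x512x3 uint8, red, green, blue; 384x512 float32, mm along the optical axis (not along the pixel's ray), 0 where there is no reading.
- manip.camera_model(name): a dict with "mtx" (3x3 intrinsics, pixels), "distortion" ([k1, k2, p1, p2, k3] as OpenCV has them; the pictures are not rectified), "camera_from_world" (4x4, takes a point from world to camera coordinates); the wrist camera has in their place "T_tool_cam" (4x4, takes a point from camera to tool coordinates, whose origin is the TCP and whose axes are the flange's). Camera axes: x right, y up, looking along -z (the intrinsics and any distortion apply to the point x, -y, -z); pixel columns grow to the right and rows downward; lengths in mm; the calibration is good to about 2 mm. A picture is of the moment at which its call begins: read the wrist's pose just before it. camera_model takes no time and is no camera call.
- manip.sign_off(): hands the job in; it is judged then, once.
Trained networks look in the newest picture that a camera, given by its name, has taken for a name from the list of things; names that differ only in an ending like _2 or _b are one class to them, and where a whole thing is asked for, a point or a joint stands for the part that bears it (a point fixed in the world has none). Each returns a list of dicts, best first, with "score" (0 to 1); they miss things now and then, are a little off and sometimes report something else, mostly with a low value. They report only what shows in the picture. A call takes as long as a camera call.
- manip.find_in(camera, label): "xyz" ([x, y, z] in mm, in world coordinates, good to about 4 mm: the middle of the surface that is visible of it).
- manip.spot_point(camera, label): "xyz" ([x, y, z] in mm, in world coordinates, good to about 4 mm: a listed point, or the origin of a listed thing).
The state is a dict: "time": time; "joint_positions": joint angles; "joint_velocities": joint speeds; "joint_efforts": joint torques, N m; "tool_pos": TCP position; "eef_rot": TCP orientation; "contact_force": force on the tool from outside, world axes, zero at the start; "torque": the same for the moment, N m; "opening": opening from 0.0 (shut) to 1.0 (fully open); "grasp_force": force on a finger pad.
Only numpy, scipy, OpenCV 4.12 (cv2) and the standard library are available. Lean on these libraries where they do the work, as an engineer would, in place of code of your own. Each camera call takes 0.05 s, during which the arm holds its last target. There are 200 camera calls.

## Task

On the stamping press with the slide-out table, push the slide with its brass tag fully home under the ram, and only then press the lever down to its stop, keep it there for a moment, and let it spring back up. Leave the slide home, and leave the lever of the smaller eyelet press alone.

Things in the scene. Friction and masses are not known exactly. Their poses are not given: they have to be found in the camera images.
- stamp_press: The larger press, grey, fixed: base 260 x 160 mm, column at the back, overhanging head (top 230 mm high, 90 mm wide, front face at x = -30 mm) with the ram below. Origin: underside centre of the base, on the bench, below the ram. -x points to its front (where slide and lever point), y along its width, z up. The lever pivots about a level line along y at x = +20, z = 200 mm.
- slide (a joint): The slide-out table with the brass tag in its nest, in m: 0 = fully home under the ram (hard stop), up to 0.09 = pulled out towards the press's front (-x). It has about 3 N of friction and stays where it is left.
- slide_handle (a point): Centre of the front face of the slide's handle, moving with it: an upright steel plate 10 mm thick (along the press's x), 70 mm wide (along y), reaching from 30 to 90 mm above the bench, at the end of a bar. This point is 60 mm above the bench, at press x = -225 mm minus the slide's value, y = 0.
- press_lever (a joint): The stamping press's sprung lever, in rad: 0 = at rest, 45 degrees above level towards the front; grows as it is pressed down; 1.134 = at its stop, 20 degrees below level. The spring needs about 3 N at the grip to start and about 10 N at the stop, and brings the lever back to 0 by itself when released.
- lever_grip (a point): Centre of the black T-grip on the stamping press's lever, moving with it: a round bar 22 mm thick and 100 mm long, along the press's y, 170 mm from the pivot. Its centre is at press x = -100, z = 320 mm at rest and x = -140, z = 142 mm at the stop.
- eyelet_lever (a joint): Lever with a ball knob (30 mm) on the eyelet press, the smaller dark press without a slide, fixed on the bench to the right of the stamping press as the robot sees it (y negative): 0 = at rest (up), grows to 1.1 rad as it is pressed down. To be left alone.

How it is judged (in metres and radians):
On the way, in this order (a step that is already met when the one before it is completed fails the run):
1. the slide is fully home (within 10 mm) and the lever is still up (value of joint slide below 0.01 m and value of joint press_lever below 0.3 rad), for 0.2 s.
2. the stamping press's lever is down at its stop (within 8 degrees) for 0.2 s with the slide home (value of joint press_lever above 0.994 rad and value of joint slide below 0.01 m), for 0.2 s.
At the end, for the whole second after the job is handed in: The stamping press's lever is back up at rest (within 0.1 rad) and still, the slide is home within 10 mm of its inner stop, and the eyelet press's lever is up (within 0.15 rad) (value of joint press_lever below 0.1 rad and velocity of joint press_lever between -0.1 and 0.1 rad/s and value of joint slide below 0.01 m and value of joint eyelet_lever below 0.15 rad); the robot touches nothing.
It fails at once if the stamping press's lever is pressed past 0.5 rad while the slide is more than 15 mm from home (value of joint press_lever above 0.5 rad and value of joint slide above 0.015 m).
It fails at once if the eyelet press's lever is moved by more than 0.3 rad (value of joint eyelet_lever above 0.3 rad).
It also fails if it takes over 59 s, if anything falls off the work surface, if the arm or the gripper's body presses on something with over 40 N, if the wrist force passes 120 N, or if a joint passes its speed limit or range.

## Working session

There is one attempt and no reset: what is moved stays moved. The work goes in short steps, Python scripts to look and compute and a shell command to move; the robot and the scene stay as the last step left them, time stands still between calls to the robot, and variables do not carry over. Pictures are saved under pics/ and viewed, at most 10 in all, crops included, and the job is handed in when it is done.

```bash
mkdir -p pics
python3 - <<'E'
from station import manip
import cv2, numpy as np
s=manip.state(); print(s['time'],s['tool_pos'],np.round(s['eef_rot'],3).tolist())
ims=[]
for c in ("side","top"):
    p,d=manip.snapshot(c); ims.append(p[:,:,::-1])
    for l in ("stamp_press","slide_handle","lever_grip","eyelet_lever"):
        r=manip.spot_point(c,l)[:2]; print(c,l,[(np.round(q['xyz']).tolist(),round(q['score'],2)) for q in r])
im=np.hstack(ims); cv2.imwrite('pics/a.png',cv2.resize(im,(800,300)))
E
```

```text
0.0 [ 252.23584659 -598.7947913   403.75272101] [[0.922, 0.388, -0.001], [0.388, -0.922, 0.002], [-0.0, -0.002, -1.0]]
side stamp_press [([575.0, 256.0, -0.0], 0.67)]
side slide_handle [([576.0, -50.0, 60.0], 0.85)]
side lever_grip [([575.0, 150.0, 318.0], 0.62)]Traceback (most recent call last):
  File "<stdin>", line 8, in <module>
ValueError: it knows: lever_grip, slide_handle, stamp_press
```

Run:
```python
from station import manip
import cv2, numpy as np
ims=[]
for c in ("side","top"):
    p,d=manip.snapshot(c); ims.append(p[:,:,::-1])
    for l in ("stamp_press","slide_handle","lever_grip"):
        r=manip.spot_point(c,l)[:2]; print(c,l,[(np.round(q['xyz']).tolist(),round(q['score'],2)) for q in r])
im=np.hstack(ims); cv2.imwrite('pics/a.png',cv2.resize(im,(800,300)))
```

```text
side stamp_press [([576.0, 255.0, 3.0], 0.67)]
side slide_handle [([574.0, -50.0, 62.0], 0.84)]
side lever_grip [([575.0, 155.0, 318.0], 0.65)]
top stamp_press [([573.0, 253.0, 0.0], 0.63)]
top slide_handle [([575.0, -48.0, 60.0], 0.95)]
top lever_grip [([574.0, 152.0, 321.0], 0.91)]
```

View pics/a.png

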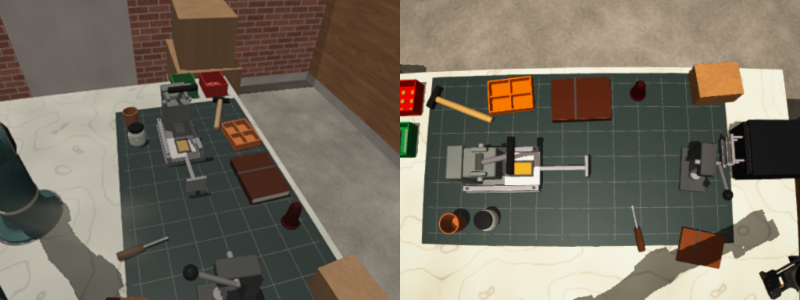

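```bash
python3 -m jog '[{"tz":-4},{"tz":-8},{"tz":-12},{"tz":-12,"ty":2},{"tz":-12,"ty":4},{"tz":-12,"ty":5},{"tz":-12,"ty":6},{"tz":-12,"ty":7},{"tz":-12,"ty":8},{"tz":-12,"ty":9},{"tz":-12,"ty":10},{"tz":-12,"ty":11},{"tz":-12,"ty":11.5},{"tz":-12,"ty":12},{"tz":-12,"ty":12}]'; python3 -c "
from station import manip
for c in ('side','top'):
  manip.snapshot(c)
  print([ (q['xyz'],q['score']) for q in manip.spot_point(c,'slide_handle')[:2]])"
```

```text
[([573.9, -47.7, 59.2], 0.81)]
[([574.1, -48.2, 62.6], 0.91)]invalid input at $[0]: expected keys claw, tx, ty, tz, roll
```

All keys are required in each row.

```bash
python3 -m jog '[{"claw":0,"tx":0,"ty":0,"tz":-4,"roll":0},{"claw":0,"tx":0,"ty":0,"tz":-8,"roll":0},{"claw":0,"tx":0,"ty":0,"tz":-12,"roll":0},{"claw":0,"tx":0,"ty":2,"tz":-12,"roll":0},{"claw":0,"tx":0,"ty":4,"tz":-12,"roll":0},{"claw":0,"tx":0,"ty":5,"tz":-12,"roll":0},{"claw":0,"tx":0,"ty":6,"tz":-12,"roll":0},{"claw":0,"tx":0,"ty":7,"tz":-12,"roll":0},{"claw":0,"tx":0,"ty":8,"tz":-12,"roll":0},{"claw":0,"tx":0,"ty":9,"tz":-12,"roll":0},{"claw":0,"tx":0,"ty":10,"tz":-12,"roll":0},{"claw":0,"tx":0,"ty":11,"tz":-12,"roll":0},{"claw":0,"tx":0,"ty":11.5,"tz":-12,"roll":0},{"claw":0,"tx":0,"ty":12,"tz":-12,"roll":0},{"claw":0,"tx":0,"ty":12,"tz":-12,"roll":0}]'; python3 -c "
from station import manip
for c in ('side','top'):
  manip.snapshot(c)
  print([ (q['xyz'],q['score']) for q in manip.spot_point(c,'slide_handle')[:2]])"
```

```text
time: 3.57
tool_pos: [575.5, 7.8, 235.0]
eef_rot: [[0.0, 1.0, 0.001], [1.0, -0.0, 0.001], [0.001, 0.001, -1.0]]
contact_force: [-0.5, 0.9, -0.1]
opening: 0.008
grasp_force: 0.0
[([575.6, 17.1, 60.2], 0.89)]
[]
```

```bash
python3 -m jog '[{"claw":0,"tx":0,"ty":0.3,"tz":0,"roll":0},{"claw":0,"tx":0,"ty":0.6,"tz":0,"roll":0},{"claw":0,"tx":0,"ty":0.9,"tz":0,"roll":0},{"claw":0,"tx":0,"ty":1.0,"tz":0,"roll":0},{"claw":0,"tx":0,"ty":1.1,"tz":0,"roll":0},{"claw":0,"tx":0,"ty":1.1,"tz":0,"roll":0}]'; python3 -m jog '[{"claw":0,"tx":0,"ty":0.1,"tz":0,"roll":0},{"claw":0,"tx":0,"ty":0.2,"tz":0,"roll":0},{"claw":0,"tx":0,"ty":0.2,"tz":0,"roll":0}]'
```

```text
time: 4.27
tool_pos: [575.7, 16.0, 234.8]
eef_rot: [[0.003, 1.0, 0.001], [1.0, -0.003, -0.002], [-0.002, 0.001, -1.0]]
contact_force: [1.1, -5.2, 1.0]
opening: 0.003
grasp_force: 2.6
time: 4.52
tool_pos: [575.7, 16.4, 234.8]
eef_rot: [[0.004, 1.0, 0.0], [1.0, -0.004, -0.004], [-0.004, 0.0, -1.0]]
contact_force: [0.4, -8.9, 1.7]
opening: 0.008
grasp_force: 4.5
```

```bash
python3 -m jog '[{"claw":0,"tx":0,"ty":0.2,"tz":0,"roll":0},{"claw":0,"tx":0,"ty":0.4,"tz":0,"roll":0},{"claw":0,"tx":0,"ty":0.4,"tz":0,"roll":0},{"claw":0,"tx":0,"ty":0.4,"tz":0,"roll":0}]';python3 - <<'E'
from station import manip
import cv2, numpy as np
for c in ("side","top"):
    p,d=manip.snapshot(c)
    if c=="side": cv2.imwrite('pics/b.png',cv2.resize(p[90:260,120:320,::-1],(800,600)[:2]))
    for l in ("stamp_press","slide_handle","lever_grip"):
        r=manip.spot_point(c,l)[:2]; print(c,l,[(np.round(q['xyz']).tolist(),round(q['score'],2)) for q in r])
E
```

```text
time: 4.85
tool_pos: [575.8, 17.2, 234.8]
eef_rot: [[0.006, 1.0, -0.001], [1.0, -0.006, -0.008], [-0.008, -0.001, -1.0]]
contact_force: [0.2, -17.3, 3.7]
opening: 0.003
grasp_force: 8.3
side stamp_press [([574.0, 256.0, -2.0], 0.58)]
side slide_handle [([574.0, 23.0, 61.0], 0.73)]
side lever_grip []
top stamp_press [([572.0, 252.0, -4.0], 0.76)]
top slide_handle []
top lever_grip [([572.0, 151.0, 320.0], 0.92)]
```

View pics/b.png

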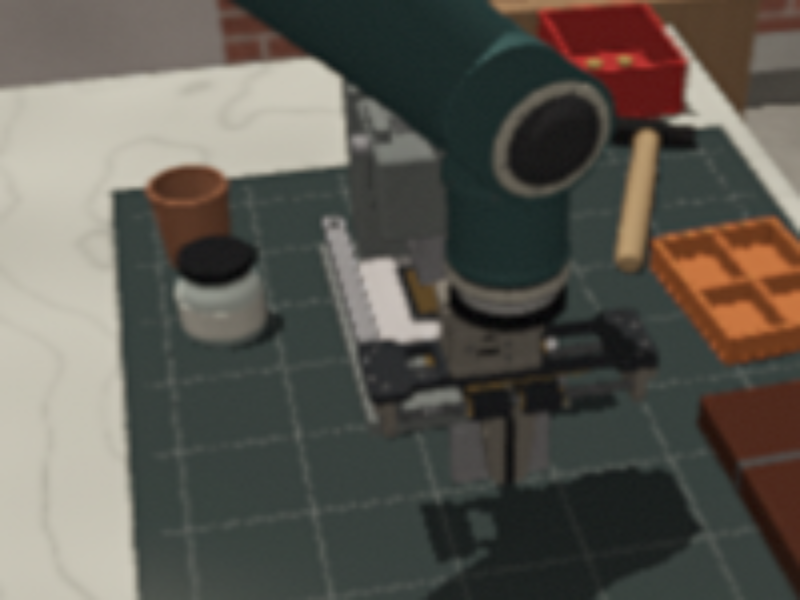

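```bash
python3 -m jog '[{"claw":0,"tx":0,"ty":-1.5,"tz":0,"roll":0},{"claw":0,"tx":0,"ty":-4,"tz":0,"roll":0},{"claw":0,"tx":0,"ty":-6,"tz":2,"roll":0},{"claw":0,"tx":0,"ty":-8,"tz":6,"roll":0},{"claw":0,"tx":0,"ty":-8,"tz":10,"roll":0},{"claw":0,"tx":0,"ty":-8,"tz":14,"roll":0},{"claw":0,"tx":0,"ty":-8,"tz":18,"roll":0},{"claw":0,"tx":0,"ty":-8,"tz":22,"roll":0},{"claw":0,"tx":0,"ty":-8,"tz":26,"roll":0},{"claw":0,"tx":0,"ty":-8,"tz":30,"roll":0},{"claw":0,"tx":0,"ty":-8,"tz":32,"roll":0},{"claw":0,"tx":0,"ty":-8,"tz":32,"roll":0},{"claw":0,"tx":0,"ty":-8,"tz":32,"roll":0}]';python3 - <<'E'
from station import manip
import cv2, numpy as np
for c in ("side","top","wrist"):
    p,d=manip.snapshot(c)
    if c=="top": t=p
    for l in ("stamp_press","slide_handle","lever_grip"):
        r=manip.spot_point(c,l)[:2]; print(c,l,[(np.round(q['xyz']).tolist(),round(q['score'],2)) for q in r])
cv2.imwrite('pics/c.png',np.hstack([cv2.resize(t[150:270,20:200,::-1],(400,267)),cv2.resize(p[:,:,::-1],(356,267))]))
E
```

```text
time: 6.33
tool_pos: [575.2, -56.0, 555.7]
eef_rot: [[0.001, 1.0, 0.002], [1.0, -0.001, 0.0], [0.0, 0.002, -1.0]]
contact_force: [1.1, 1.0, -1.5]
opening: 0.004
grasp_force: 0.0
side stamp_press [([574.0, 256.0, 1.0], 0.78)]
side slide_handle [([572.0, 24.0, 61.0], 0.75)]
side lever_grip [([577.0, 149.0, 318.0], 0.71)]
top stamp_press [([574.0, 257.0, -3.0], 0.78)]
top slide_handle [([575.0, 25.0, 60.0], 0.76)]
top lever_grip [([570.0, 151.0, 320.0], 0.68)]
wrist stamp_press []
wrist slide_handle [([574.0, 22.0, 61.0], 0.76)]
wrist lever_grip []
```

View pics/c.png

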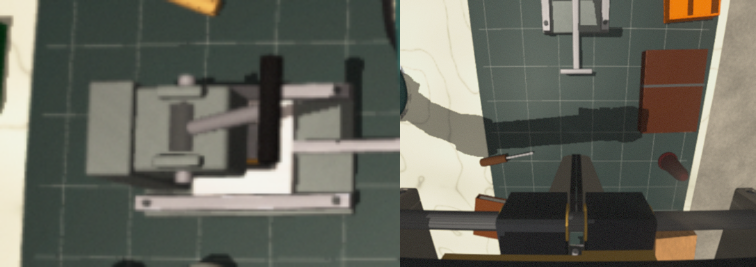

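```bash
cat > h.py <<'E'
from station import manip
import cv2, numpy as np
def cloud(c):
    s=manip.state(); p,d=manip.snapshot(c); m=manip.camera_model(c)
    v,u=np.mgrid[0:384,0:512]
    q=cv2.undistortPoints(np.stack([u,v],-1).reshape(-1,1,2).astype(float),np.array(m['mtx']),np.array(m['distortion'])).reshape(384,512,2)
    P=np.stack([q[...,0]*d,-q[...,1]*d,-d,np.ones_like(d)],-1)
    if c=='wrist':
        T=np.eye(4);T[:3,:3]=s['eef_rot'];T[:3,3]=s['tool_pos'];T=T@np.array(m['T_tool_cam'])
    else: T=np.linalg.inv(np.array(m['camera_from_world']))
    return p,d,(P@T.T)[...,:3]
E
python3 - <<'E'
from h import *
for c in ('wrist','top','side'):
    p,d,W=cloud(c); ok=d>0
    X,Y,Z=W[...,0],W[...,1],W[...,2]
    h=ok&(abs(X-575)<45)&(Y>-20)&(Y<60)&(Z>70)&(Z<110)
    b=ok&(abs(X-575)<90)&(Y>80)&(Y<400)&(Z>8)&(Z<150)
    f=lambda a:np.round(np.percentile(a,[0,5,25,50,75,95,100]),1).tolist() if a.size else None
    print(c,'handle y',h.sum(),f(Y[h]),'x',f(X[h]))
    for lo in range(80,400,5):
        k=b&(Y>=lo)&(Y<lo+5)
        if k.sum() and lo<160: print('  ',lo,k.sum(),f(Z[k]))
    for nm,k in (('headtop',ok&(abs(X-575)<50)&(Y>150)&(Z>222)&(Z<238)),('base',ok&(abs(X-575)<90)&(Y>80)&(Y<450)&(Z>8)&(Z<100))):
        print(nm,k.sum(),f(Y[k]),f(X[k]))
E
```

```text
wrist handle y 310 [25.8, 27.2, 28.7, 31.6, 33.2, 36.0, 36.1] x [539.8, 543.1, 556.7, 575.0, 591.8, 605.5, 608.6]
   80 25 [42.4, 43.2, 43.9, 44.6, 45.4, 45.8, 46.2]
   85 31 [42.3, 43.2, 43.6, 44.4, 44.6, 45.4, 45.7]
   90 24 [42.4, 42.7, 43.8, 44.5, 45.3, 45.5, 45.9]
   95 24 [42.4, 42.6, 44.0, 44.4, 45.5, 46.5, 46.6]
   100 35 [42.5, 42.7, 43.7, 44.5, 45.3, 45.9, 46.5]
   105 27 [40.6, 42.0, 43.6, 44.2, 44.8, 45.8, 47.6]
   110 31 [42.7, 43.1, 44.0, 44.6, 45.6, 46.6, 48.1]
   115 30 [43.5, 43.7, 44.2, 44.6, 45.4, 45.8, 46.2]
   120 437 [8.0, 9.9, 17.6, 20.4, 38.9, 50.5, 52.9]
   125 344 [16.7, 19.6, 20.6, 21.4, 45.4, 51.3, 52.4]
   130 336 [18.3, 19.3, 20.3, 21.3, 45.7, 54.3, 56.4]
   135 311 [17.8, 19.3, 20.4, 21.5, 45.7, 54.6, 56.1]
   140 305 [18.5, 19.3, 20.5, 21.3, 45.4, 51.9, 56.1]
   145 354 [17.8, 19.3, 20.2, 21.3, 45.3, 51.3, 53.0]
   150 313 [16.1, 19.0, 20.3, 21.5, 45.9, 51.3, 52.5]
   155 345 [16.1, 19.3, 20.5, 21.5, 45.3, 51.4, 52.7]
headtop 0 None None
base 4905 [80.5, 120.5, 133.2, 152.4, 170.4, 186.1, 191.1] [492.6, 505.7, 534.4, 573.5, 610.3, 640.0, 653.1]
top han
[... 1550 characters left out ...]
5.8]
   115 160 [8.1, 8.8, 13.3, 18.9, 33.6, 48.0, 52.4]
   120 127 [8.1, 10.1, 16.4, 20.4, 30.0, 50.9, 52.5]
   125 74 [17.7, 19.0, 21.1, 22.8, 45.8, 53.0, 55.7]
   130 52 [18.7, 19.2, 20.8, 22.2, 44.0, 54.4, 55.4]
   135 64 [12.7, 18.8, 20.4, 22.1, 45.4, 54.5, 55.6]
   140 56 [18.6, 19.5, 20.6, 22.4, 39.5, 51.9, 53.2]
   145 61 [18.4, 18.9, 20.6, 22.5, 45.6, 51.9, 53.7]
   150 52 [8.4, 19.3, 20.5, 22.0, 44.5, 51.7, 53.6]
   155 58 [11.3, 18.3, 20.6, 21.8, 44.0, 51.8, 55.1]
headtop 143 [224.3, 232.5, 248.9, 268.7, 327.7, 364.1, 371.7] [525.2, 528.0, 532.7, 538.6, 602.4, 610.5, 614.4]
base 2666 [80.5, 118.9, 153.3, 198.7, 253.9, 323.2, 378.7] [490.7, 497.6, 524.7, 561.4, 608.0, 638.6, 653.2]
```

```bash
python3 -m jog '[{"claw":0,"tx":0,"ty":4,"tz":0,"roll":0},{"claw":0,"tx":0,"ty":8,"tz":0,"roll":0},{"claw":0,"tx":0,"ty":12,"tz":0,"roll":0},{"claw":0,"tx":0,"ty":16,"tz":0,"roll":0},{"claw":0,"tx":0,"ty":19,"tz":0,"roll":0},{"claw":0,"tx":0,"ty":20.3,"tz":0,"roll":0},{"claw":0,"tx":0,"ty":20.3,"tz":-2,"roll":0},{"claw":0,"tx":0,"ty":20.3,"tz":-3,"roll":0},{"claw":0,"tx":0,"ty":20.1,"tz":-4,"roll":0},{"claw":0,"tx":0,"ty":20.1,"tz":-4,"roll":0}]'
python3 - <<'E'
from h import *
for c in ('side',):
    p,d=manip.snapshot(c); print(manip.spot_point(c,'lever_grip'))
cv2.imwrite('pics/d.png',cv2.resize(p[40:220,120:320,::-1],(660,600)))
E
```

```text
time: 7.92
tool_pos: [576.0, 140.2, 513.5]
eef_rot: [[0.007, 1.0, -0.002], [1.0, -0.007, -0.005], [-0.005, -0.002, -1.0]]
contact_force: [-1.2, -2.0, 5.7]
opening: 0.005
grasp_force: 2.8
[]
```

View pics/d.png

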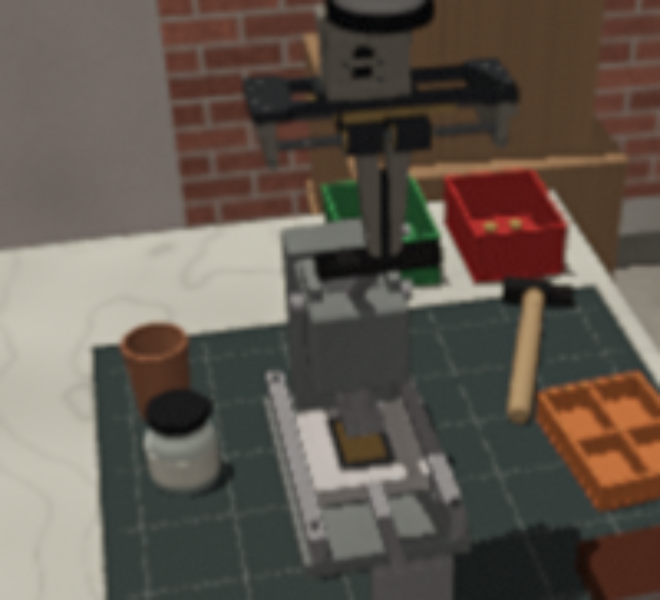

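```bash
python3 -m jog '[{"claw":0,"tx":0,"ty":-1.0,"tz":-1.4,"roll":0},{"claw":0,"tx":0,"ty":-1.9,"tz":-2.7,"roll":0},{"claw":0,"tx":0,"ty":-2.5,"tz":-4,"roll":0},{"claw":0,"tx":0,"ty":-3.1,"tz":-5.4,"roll":0},{"claw":0,"tx":0,"ty":-3.6,"tz":-6.8,"roll":0},{"claw":0,"tx":0,"ty":-3.9,"tz":-8.2,"roll":0},{"claw":0,"tx":0,"ty":-4.1,"tz":-9.7,"roll":0},{"claw":0,"tx":0,"ty":-4.2,"tz":-11.2,"roll":0},{"claw":0,"tx":0,"ty":-4.2,"tz":-12.7,"roll":0},{"claw":0,"tx":0,"ty":-3.9,"tz":-14.2,"roll":0},{"claw":0,"tx":0,"ty":-3.6,"tz":-15.6,"roll":0},{"claw":0,"tx":0,"ty":-3.2,"tz":-17,"roll":0},{"claw":0,"tx":0,"ty":-3.2,"tz":-17.4,"roll":0},{"claw":0,"tx":0,"ty":-3.2,"tz":-17.4,"roll":0}]'
```

```text
time: 9.18
tool_pos: [576.7, 108.5, 342.9]
eef_rot: [[0.006, 1.0, 0.002], [1.0, -0.006, -0.005], [-0.005, 0.002, -1.0]]
contact_force: [-2.9, -5.7, 16.5]
opening: 0.007
grasp_force: 7.7
```

```bash
python3 -m jog '[{"claw":0,"tx":0,"ty":0,"tz":-0.3,"roll":0},{"claw":0,"tx":0,"ty":0,"tz":-0.5,"roll":0},{"claw":0,"tx":0,"ty":0,"tz":-0.5,"roll":0},{"claw":0,"tx":0,"ty":0,"tz":-0.5,"roll":0},{"claw":0,"tx":0,"ty":0,"tz":-0.5,"roll":0},{"claw":0,"tx":0,"ty":0,"tz":-0.5,"roll":0}]'
python3 - <<'E'
from h import *
for c in ('side','top'):
    p,d=manip.snapshot(c); print([(q['xyz'],q['score']) for q in manip.spot_point(c,'lever_grip')+manip.spot_point(c,'slide_handle')])
E
```

```text
time: 9.68
tool_pos: [576.5, 108.8, 341.8]
eef_rot: [[0.007, 1.0, 0.004], [1.0, -0.007, -0.006], [-0.006, 0.004, -1.0]]
contact_force: [-12.0, -8.3, 39.4]
opening: 0.008
grasp_force: 20.0
[([577.2, 110.4, 139.5], 0.77), ([571.2, 24.4, 63.1], 0.93)]
[([574.3, 21.9, 59.8], 0.62)]
```

At its stop (39 N, grip at z 140). Releasing along the arc.

```bash
python3 -m jog '[{"claw":0,"tx":0,"ty":0,"tz":0.9,"roll":0},{"claw":0,"tx":0,"ty":-0.5,"tz":2.3,"roll":0},{"claw":0,"tx":0,"ty":-0.8,"tz":3.7,"roll":0},{"claw":0,"tx":0,"ty":-1,"tz":5.2,"roll":0},{"claw":0,"tx":0,"ty":-1,"tz":6.7,"roll":0},{"claw":0,"tx":0,"ty":-0.9,"tz":8.2,"roll":0},{"claw":0,"tx":0,"ty":-0.7,"tz":9.7,"roll":0},{"claw":0,"tx":0,"ty":-0.4,"tz":11.1,"roll":0},{"claw":0,"tx":0,"ty":0.1,"tz":12.5,"roll":0},{"claw":0,"tx":0,"ty":0.7,"tz":13.9,"roll":0},{"claw":0,"tx":0,"ty":1.3,"tz":15.2,"roll":0},{"claw":0,"tx":0,"ty":2.2,"tz":16.6,"roll":0},{"claw":0,"tx":0,"ty":3.2,"tz":18,"roll":0},{"claw":0,"tx":0,"ty":3.5,"tz":19.5,"roll":0},{"claw":0,"tx":0,"ty":3.5,"tz":22,"roll":0},{"claw":0,"tx":0,"ty":3.5,"tz":24,"roll":0},{"claw":0,"tx":0,"ty":3.5,"tz":24,"roll":0},{"claw":0,"tx":0,"ty":3.5,"tz":24,"roll":0},{"claw":0,"tx":0,"ty":3.5,"tz":24,"roll":0}]'
python3 - <<'E'
from h import *
for c in ('side','top'):
    p,d=manip.snapshot(c); print([(q['xyz'],q['score']) for q in manip.spot_point(c,'lever_grip')+manip.spot_point(c,'slide_handle')])
    if c=='side': cv2.imwrite('pics/e.png',cv2.resize(p[:,:,::-1],(512,384)))
E
```

```text
time: 11.57
tool_pos: [575.6, 145.6, 574.5]
eef_rot: [[0.004, 1.0, -0.002], [1.0, -0.004, -0.001], [-0.001, -0.002, -1.0]]
contact_force: [-0.3, -0.4, -0.4]
opening: 0.006
grasp_force: 0.0
[([572.5, 151.7, 321.9], 0.92), ([570.2, 26.3, 60.8], 0.82)]
[([576.2, 152.9, 320.1], 0.89), ([572.9, 24.2, 59.6], 0.86)]
```

View pics/e.png

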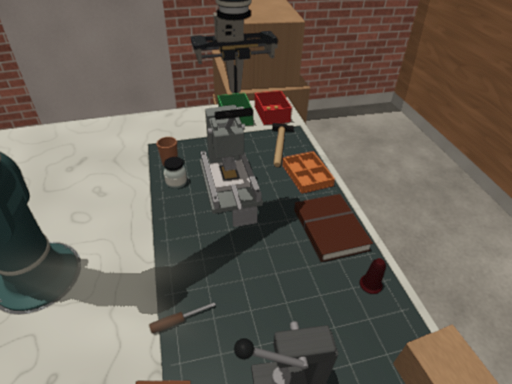

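The lever is back up (grip at about 235,113), with the fingers clear above it. The slide is home (handle at about 243,212), and the eyelet lever (knob at 244,348) hasn't moved.

```bash
python3 -c "
from station import manip
print(manip.sign_off())"
```

```text
the job is handed in; nothing more can be done
None
```

The job is handed in: I pushed the slide home to its stop, then pressed the lever to its stop, held it about half a second and eased it back up to rest, without touching the eyelet press.

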